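# Lay a boxed kettle down on the packing board

## Task

Lay the boxed kettle on its side on the packing board: slide the standing box along the table until its foot meets the board's near edge, then push high on it so that it tips over that edge onto the board, lid towards the end block. Then slide it along the board and press the lid flat against the end block's cork plate with a steady push of about 8 newtons for a second, and let go. The box is delicate, so never push it with more than 20 newtons, and leave the other things on the table where they are.

Things in the scene. Friction and masses are not known exactly. Their poses are not given: they have to be found in the camera images.
- kettle_box: Pale lacquered wooden box, loose, closed: 105 mm along its x, 110 mm along y, 140 mm tall along z (foot to lid); 0.5 to 0.9 kg, weight central. Stands upright on the table before the packing board, its x within 0.15 rad of the board's x. Origin: centre of its foot. Slippery (friction about 0.3 on everything): pushed even high up, it slides until its foot meets a stop. Too wide to grasp.
- lid_center (a point): Centre of the outer face of the box's lid, 140 mm from the box's origin along its z. Brass corners and a copper disc mark the lid; its dark seam runs round the box 113 mm above the foot.
- packing_board: Brown wooden board fixed to the table, 160 mm wide along its y, 12 mm thick, running 165 mm along its x from the near edge to the end block's cork plate. Origin: middle of the near edge, at table height; x towards the end block, z up. The near edge is a 12 mm upright step that stops the box's foot.
- step_edge (a point): Middle of the upper corner of the board's near edge, 12 mm above the table; axes as the board's. The tipped box comes down with its foot overhanging this edge by 30 to 50 mm, its upper side 117 mm above the table.
- block_face (a point): Fixed point 165 mm from the near edge, 39.5 mm above the table, where the cork plate's face is when fully back; axes as the board's. The plate is screw-set anywhere from 0 to 12 mm nearer than this, a setting that is not measured: the lid must be brought to it by feel. Home, the box's foot is 13 to 25 mm inside the near edge.
- end_block: Dark wooden block fixed across the board's far end: 160 mm wide, 30 mm thick, top 67 mm above the table; origin: middle of its underside, 186 mm from the near edge, axes as the board's. It carries on its near side an upright cork plate, 150 mm wide, 50 mm tall, 6 mm thick, that does not give way under the push.
- copper_cup: Copper cup, 68 mm across, 75 mm tall, loose, beside the board; leave it. Origin: centre of its underside.
- wax_tin: Round green tin, 54 mm across, 30 mm tall, loose, on the board's other side; leave it. Origin: centre of its underside.
- iron_kettle: Black kettle, 110 mm across, about 120 mm tall with its handle, loose; leave it. Origin: centre of its underside.
- brass_kettle: Brass kettle, 90 mm across, about 100 mm tall, loose; leave it. Origin: centre of its underside.
- copper_pot: Copper bowl, 100 mm across, 60 mm tall, loose; leave it. Origin: centre of its underside.
- mallet: Hammer, 240 mm long, with a steel head and a wooden handle, lying loose on the table; leave it. Origin: on its underside, x along it towards the head.
There are look-alikes about, which are no part of the job. Leave any green, red or turquoise look-alike of the kettle_box alone.

How it is judged:
On the way, in this order (a step that is already met when the one before it is completed fails the run):
1. the box, still upright, is pressed with its foot against the board's near edge (over 1 N) (angle between kettle_box's own z axis and vertical below 0.15 rad and contact force between kettle_box and packing_board above 1 N and x of kettle_box in the frame of packing_board below -0.045 m), for 0.1 s.
2. the box lies on its side on the board, lid towards the end block (angle between kettle_box's own z axis and vertical between 1.48 and 1.66 rad and angle between the z axis of kettle_box and the x axis of packing_board, either way round below 0.35 rad and x of lid_center in the frame of packing_board above 0.06 m and height (world z) of kettle_box above 0.055 m), for 0.2 s.
3. the lid is pressed against the end block's plate with 3.5 to 12 N for 0.4 s (x of lid_center in the frame of block_face above -0.016 m and contact force between kettle_box and end_block between 3.5 and 12 N and angle between the z axis of kettle_box and the x axis of packing_board, either way round below 0.06 rad), for 0.4 s.
At the end, for the whole second after the job is handed in: The box lies at rest on its side on the board, wholly within the board's width (centred to 27 mm), square to it within 0.06 rad, its lid still up against the plate (0 to 16 mm short of the plate's rearmost place), and nothing touches it (angle between kettle_box's own z axis and vertical between 1.52 and 1.62 rad and angle between the z axis of kettle_box and the x axis of packing_board, either way round below 0.06 rad and x of lid_center in the frame of block_face between -0.016 and 0.004 m and y of kettle_box in the frame of packing_board between -0.027 and 0.027 m and height (world z) of kettle_box between 0.06 and 0.071 m and linear speed of kettle_box below 0.01 m/s).
It fails at once if the box is pushed with more than 20 N (contact force between any of the fingers, the arm and kettle_box above 20 N).
It fails at once if one of the other things on the table is moved by more than 20 mm (distance of any of copper_cup, wax_tin, iron_kettle, brass_kettle, copper_pot, mallet from where it was at the start of the episode above 0.02 m).
It also fails if it takes over 72 s, if anything falls off the work surface, if the arm or the gripper's body presses on something with over 40 N, if the wrist force passes 120 N, or if a joint passes its speed limit or range.

## Robot

A 7-joint arm with a two-finger parallel gripper is mounted at the origin on the work surface. World frame = base frame: x ahead of the robot, y to its left, z up, the work surface at z = 0. Lengths are in m, angles in rad, forces in N, time in s.
With the tool pointing down it reaches from about 0.35 to 0.9 m from the base axis. Payload 19.9 kg.
Tool frame: the origin (TCP) lies between the finger pads; the fingertips stand 19 mm ahead of it and the grasp point (between the pads) is the TCP; z points along the fingers, y is the direction in which the jaws open and shut (so a half turn about z gives the same grasp; the last joint's range is limited). The gripper opens to 94 mm and grips with 3 to 60 N. Pads are 16 mm wide; open, the fingers measure 119 mm over their backs; the gripper's body (75 mm by 177 mm) begins 78 mm behind the grasp point.
Start: joints at [-1.218, 0.417, -0.01, 1.614, 0.005, 1.111, -0.053], TCP at [0.24, 0.577, 0.224] pointing down, gripper open.
Joint ranges: [-2.81, 2.81], [-0.39, 2.02], [-1.27, 1.25], [0.06, 2.57], [-1.19, 4.33], [0.19, 2], [-2.82, 2.82]. Speed limits (rad/s): [1.89, 1.89, 2.39, 2.39, 3.01, 3.01, 3.01].

## Interface

Orientations are given as a 3x3 rotation matrix whose columns are the frame's x, y, z axes.
In Python, from rig import robot gives the robot as it stands. Calls block until the motion is done:
- robot.move_ptp(position, orientation): joint-space move of the TCP to a pose.
- robot.move_linear(position, velocity=0.15, frame=None, threshold=None): straight line of the TCP; frame=None keeps the orientation; velocity is the mean speed in m/s. With threshold (N) it stops when the force on the tool has changed by that much, and returns True; else False.
- robot.goto_joints(angles): joint-space move.
- robot.gripper_to(opening): finger opening in m; the grip force is fixed at half the most; returns when the fingers have stopped.
- robot.pause(seconds).
- robot.ik(position, orientation): joint angles nearest the present ones, or None.
- robot.get_state(): the state.
- robot.grab_frame(name): name is "side" or "top"; returns the picture (420x560x3 uint8, red, green, blue); there is no depth.
- robot.camera_info(name): a dict with "fx", "fy", "cx", "cy" (pixels), "dist" ([k1, k2, p1, p2, k3] as OpenCV has them; the pictures are not rectified), "rvec" (rotation vector, rad) and "tvec" (3), from world to camera coordinates, as OpenCV has them. Camera axes: x right, y down, z forward; pixel columns grow to the right and rows downward; lengths in m; the calibration is good to about 2 mm. A picture is of the moment at which its call begins. camera_info takes no time and is no camera call.
A pose or a line that the arm cannot do raises robot.PlanningError and nothing moves.
- robot.sign_off(): hands the job in, once; it reports no verdict.
The state is a dict: "time": time; "qpos": joint angles; "joint_vel": joint speeds; "effort": joint torques, N m; "ee_pos": TCP position; "tool_rot": TCP orientation; "force": force on the tool from outside, world axes, zero at the start; "moment": the same for the moment, N m; "opening": finger opening in m.
Only numpy, scipy, OpenCV 4.12 (cv2) and the standard library are available. Lean on these libraries where they do the work, as an engineer would, in place of code of your own. Each camera call takes 0.05 s, during which the arm holds its last target.

## Working session

There is one attempt and no reset: what is moved stays moved. The work goes in short steps, each a Python script; the robot and the scene stay as the last script left them, time stands still between calls to the robot, and variables do not carry over. Pictures are saved under pics/ and viewed, and the job is handed in when it is done.

```bash
ls; mkdir -p pics; python3 - <<'E'
from rig import robot
import cv2
for n in ("side","top"):
    im=robot.grab_frame(n); cv2.imwrite(f"pics/{n}0.png",im[:,:,::-1]); print(robot.camera_info(n))
s=robot.get_state(); print(s)
E
```

```text
pics
{'fx': 546.2983089784402, 'fy': 546.2983089784402, 'cx': 275.32821403616214, 'cy': 197.21871061379088, 'dist': array([-0.09728057,  0.        ,  0.        ,  0.        ,  0.        ]), 'rvec': array([ 2.44261915, -1.49350844,  0.23610435]), 'tvec': array([-0.22323589,  0.508697  ,  1.2771351 ])}
{'fx': 496.52318681583114, 'fy': 496.52318681583114, 'cx': 276.5453208188175, 'cy': 204.1224268573183, 'dist': array([-0.16287103,  0.        ,  0.        ,  0.        ,  0.        ]), 'rvec': array([ 2.19856327, -2.1639101 ,  0.05811312]), 'tvec': array([0.02389139, 0.54652327, 1.23732094])}
{'time': 0.1, 'qpos': array([-1.21847217,  0.41792545, -0.01028392,  1.61410249,  0.00467151,
        1.11072145, -0.05301149]), 'joint_vel': array([-1.83874594e-03, -8.22916995e-04, -4.75474431e-06,  9.45527219e-05,
       -5.01842773e-04, -5.87296003e-04, -8.88463732e-04]), 'effort': array([ 1.94637396e-03, -8.52591991e+01,  6.40110802e-01, -4.26698363e+01,
       -4.88696247e-02,  1.64207473e-02,  3.87352725e-05]), 'ee_pos': array([0.23971475, 0.57685162, 0.22388578]), 'tool_rot': array([[-9.23435498e-01,  3.83753495e-01, -3.69641755e-04],
       [ 3.83753667e-01,  9.23434879e-01, -1.07083260e-03],
       [-6.95956613e-05, -1.13069621e-03, -9.99999358e-01]]), 'force': array([ 0.45368285, -0.05761238,  0.21100267]), 'moment': array([ 0.00834181, -0.03775338,  0.04436095]), 'opening': 0.09358546372433561}
```

View pics/side0.png

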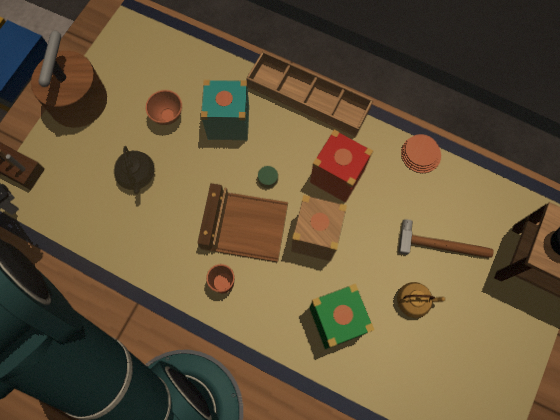

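View pics/top0.png

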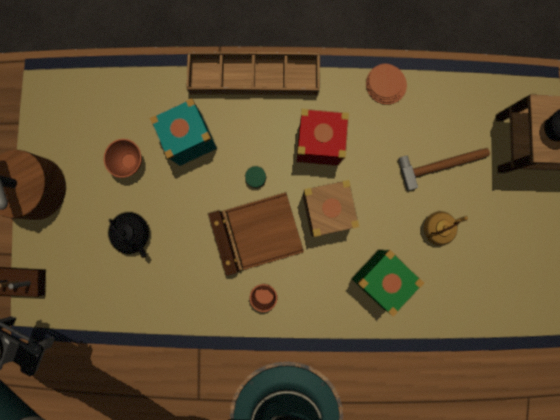

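The pale box, at top (330,208) and side (319,225), stands at the board's near edge. The green (390,283), red (323,135) and turquoise (183,132) boxes are look-alikes. The end block is at top (224,243). Next I enlarge and measure.

```bash
cat > h.py <<'E'
import numpy as np, cv2
from rig import robot
def cam(n):
    c=robot.camera_info(n); K=np.array([[c['fx'],0,c['cx']],[0,c['fy'],c['cy']],[0,0,1]]); return K,np.array(c['dist']),np.array(c['rvec']),np.array(c['tvec'])
def ray(n,p):
    K,d,r,t=cam(n); u=cv2.undistortPoints(np.array([[p]],float),K,d)[0,0]; R=cv2.Rodrigues(r)[0]
    return -R.T@t, R.T@np.array([u[0],u[1],1])
def onz(n,p,z):
    o,d=ray(n,p); return o+d*(z-o[2])/d[2]
def proj(n,P):
    K,d,r,t=cam(n); return cv2.projectPoints(np.array(P,float).reshape(-1,3),r,t,K,d)[0].reshape(-1,2)
def crop(n,im,x0,y0,w,h,f,name):
    c=cv2.resize(im[y0:y0+h,x0:x0+w,::-1],None,fx=f,fy=f,interpolation=cv2.INTER_CUBIC); c=np.clip(c*1.4,0,255).astype(np.uint8)
    for i in range(0,w,20): cv2.putText(c,str(x0+i),(i*f,10),0,.35,(255,255,255)); cv2.line(c,(i*f,12),(i*f,18),(255,255,255))
    for i in range(0,h,20): cv2.putText(c,str(y0+i),(0,i*f+4),0,.35,(255,255,255))
    cv2.imwrite(f"pics/{name}.png",c)
E
python3 - <<'E'
from h import *
t=cv2.imread("pics/top0.png")[:,:,::-1]; s=cv2.imread("pics/side0.png")[:,:,::-1]
crop("top",t,200,160,170,120,4,"ctop0"); crop("side",s,190,170,170,120,4,"cside0")
E
```

```text
(no output)
```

View pics/ctop0.png

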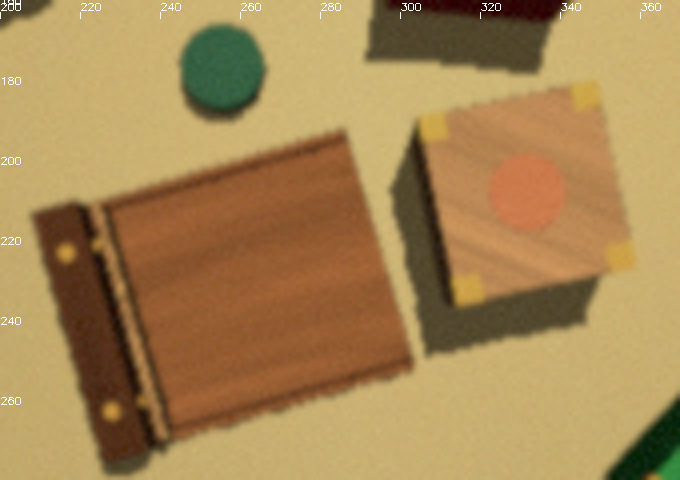

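View pics/cside0.png

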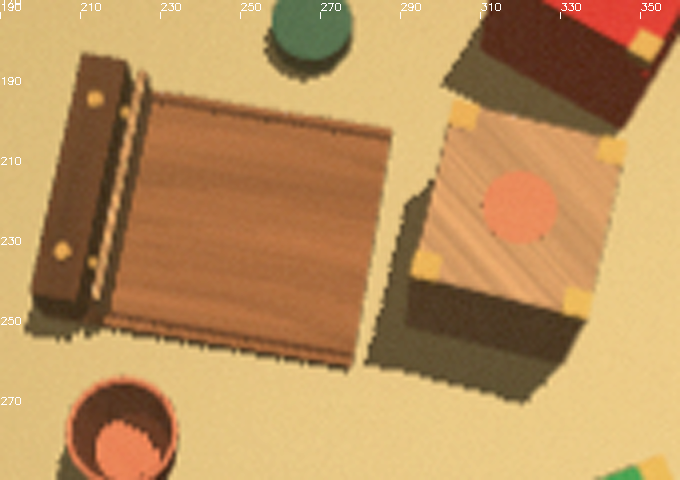

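The crop confirms the pale lacquered box with copper disc and brass corners. It is the only candidate that isn't green, red or turquoise.

```bash
python3 - <<'E'
from h import *
def P(n,x,y):
    x0,y0=(200,160) if n=="top" else (190,170)
    return (x0+(x+.5)/4-.5, y0+(y+.5)/4-.5)
np.set_printoptions(precision=4,suppress=True)
def q(lbl,z,top,side):
    a=[np.array([onz(n,P(n,*p),z)[:2] for p in L]) for n,L in (("top",top),("side",side))]
    print(lbl); print(np.hstack(a)); print("means",a[0].mean(0),a[1].mean(0)); return a
lid=q("lid",.14,[(416,118),(600,81),(636,270),(455,307)],[(452,94),(626,138),(586,321),(411,275)])
b=q("near edge",.012,[(345,130),(413,368)],[(392,131),(348,367)])
e=q("block far top corners",.067,[(32,212),(102,461)],[(82,53),(32,297)])
for i in (0,1):
    L=lid[i]; 
    # image-left direction = towards the block
    bx=((L[0]-L[1])+(L[3]-L[2]))/2; by=((L[0]-L[3])+(L[1]-L[2]))/2
    print("box sizes",np.linalg.norm(bx),np.linalg.norm(by),"yaws",np.arctan2(bx[1],bx[0]),np.arctan2(by[1],by[0])-np.pi/2)
    n=b[i][0]-b[i][1]; n2=e[i][0]-e[i][1]
    for v in(n,n2): print("w",np.linalg.norm(v),"ang of edge",np.arctan2(v[1],v[0]))
    d=e[i].mean(0)-b[i].mean(0); print("len",np.linalg.norm(d),np.arctan2(d[1],d[0]))
o=[(x,onz("top",p,z)[:2]) for x,p,z in [("tin",(255,177),.03),("cup",(263,297),.075),("red",(323,133),.14),("green",(392,284),.14),("mallet",(408,173),.02),("brass",(441,228),.05)]]; print(o)
E
```

```text
lid
[[ 0.5733 -0.0305  0.576  -0.0288]
 [ 0.5964 -0.1359  0.5984 -0.1326]
 [ 0.4883 -0.1573  0.4876 -0.1585]
 [ 0.4658 -0.0541  0.4661 -0.0566]]
means [ 0.5309 -0.0944] [ 0.532  -0.0941]
near edge
[[ 0.5775  0.0094  0.5764  0.0084]
 [ 0.4272 -0.0359  0.4243 -0.0372]]
means [ 0.5023 -0.0132] [ 0.5004 -0.0144]
block far top corners
[[0.5195 0.1997 0.5172 0.1999]
 [0.3691 0.1537 0.3647 0.1499]]
means [0.4443 0.1767] [0.4409 0.1749]
box sizes 0.10679206915453646 0.11014488394255692 yaws 1.7856851854921882 -1.365299938215991
w 0.15699068473578376 ang of edge 0.29267133076136254
w 0.1572257279366213 ang of edge 0.2970610564797905
len 0.19861299985802122 1.867264464926727
box sizes 0.10519151432517544 0.1135437432059841 yaws 1.7806265634711005 -1.33217938927503
w 0.1588173603736634 ang of edge 0.2908900056230261
w 0.16047407408313896 ang of edge 0.31716748097123443
len 0.19840161090436292 1.8750101500343574
[('tin', array([0.6129, 0.0878])), ('cup', array([0.3185, 0.0607])), ('red', array([ 0.7046, -0.0739])), ('green', array([ 0.3594, -0.2356])), ('mallet', array([ 0.631 , -0.3026])), ('brass', array([ 0.4906, -0.3789]))]
```

```bash
cat >> h.py <<'E'
A=1.868; O=np.array([.5013,-.0138]); ux=np.array([np.cos(A),np.sin(A)]); uy=np.array([-ux[1],ux[0]])
def W(x,y,z): return np.array([*(O+x*ux+y*uy),z])
def B(p): d=np.array(p)[:2]-O; return np.array([d@ux,d@uy,p[2]])
R=np.array([[ux[0],-uy[0],0],[ux[1],-uy[1],0],[0,0,-1.]])
def fb(s=None):
    f=(s or robot.get_state())['force']; return np.array([f[:2]@ux,f[:2]@uy,f[2]])
np.set_printoptions(precision=4,suppress=True)
def rep(l):
    s=robot.get_state(); print(l,"t",round(s['time'],2),"B",B(s['ee_pos']),"F",fb(s),"Mz",round(s['moment'][2],2))
E
python3 - <<'E'
from h import *
robot.gripper_to(.06)
robot.move_ptp(W(-.172,-.005,.25),R); rep("above")
robot.move_linear(W(-.172,-.005,.086),.12); rep("down")
for n in("top","side"): cv2.imwrite(f"pics/{n}1.png",robot.grab_frame(n)[:,:,::-1])
E
```

```text
above t 3.67 B [-0.1713 -0.0055  0.2499] F [ 0.0888 -0.1582  0.3892] Mz -0.05
down t 5.19 B [-0.1722 -0.0053  0.0866] F [ 0.316  -0.9792  0.5811] Mz 0.01
```

View pics/side1.png

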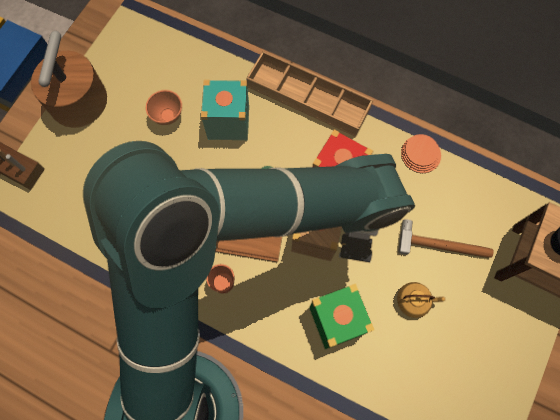

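The gripper is at side (350,245), just behind the box, clear of the red and green boxes. Pushing low now to meet the edge squarely.

```bash
python3 - <<'E'
from h import *
x=-.172
f0=fb()
hit=False
robot.move_linear(W(-.15,-.005,.086),.03); rep("a")
x=-.15
while x<-.100:
    x+=.003
    robot.move_linear(W(x,-.005,.086),.015)
    d=fb()-f0; print(round(x,3),d)
    if d[0]<-5: break
robot.pause(.3); rep("end")
for n in("top","side"): cv2.imwrite(f"pics/{n}2.png",robot.grab_frame(n)[:,:,::-1])
E
```

```text
a t 6.17 B [-0.1501 -0.005   0.086 ] F [ 0.0494 -0.7132 -0.4973] Mz -0.03
-0.147 [-1.9694 -0.3396  0.2173]
-0.144 [-1.9702  0.3389 -0.1182]
-0.141 [-1.4089 -0.8834 -1.2889]
-0.138 [-1.241  -0.2828  0.2658]
-0.135 [-2.113   0.0351 -0.3394]
-0.132 [-1.8243  0.248   0.5154]
-0.129 [-0.8567  0.2027  0.1144]
-0.126 [-1.6729  0.9377 -0.0124]
-0.123 [-1.4278  0.9113  1.322 ]
-0.12 [-1.237   0.2233 -0.58  ]
-0.117 [-0.867   0.2546  0.0079]
-0.114 [-6.3241 -0.8549 -0.3206]
end t 10.68 B [-0.1146 -0.0052  0.0862] F [-6.1808 -0.7474  0.2541] Mz 0.2
```

The foot met the edge at TCP x -0.114 m, where predicted, and the push rose to about 6 N. Next, the high push, rising slightly so the fingers clear the box as it comes down.

```bash
python3 - <<'E'
from h import *
robot.move_linear(W(-.130,-.005,.086),.05)
robot.move_linear(W(-.130,-.005,.143),.08)
f0=fb(); n0=0
robot.move_linear(W(-.117,-.005,.143),.03); rep("near")
x0,x1=-.117,0.0
N=30
for i in range(1,N+1):
    x=x0+(x1-x0)*i/N; z=.143+.032*i/N
    robot.move_linear(W(x,-.005,z),.03)
    d=fb()-f0; print(round(x,3),round(z,3),d)
    if d[0]<-14: print("too hard"); break
    n0 = n0+1 if (d[0]>-0.6 and x>-.075) else 0
    if n0>=4: break
rep("end"); 
for n in("top","side"): cv2.imwrite(f"pics/{n}3.png",robot.grab_frame(n)[:,:,::-1])
s=cv2.imread("pics/side3.png")[:,:,::-1]; crop("side",s,190,170,170,120,4,"cside3")
E
```

```text
near t 12.69 B [-0.1169 -0.0051  0.143 ] F [-0.3765  1.0161 -1.1063] Mz 0.07
-0.113 0.144 [-4.1863  0.1743  1.6113]
-0.109 0.145 [-4.8351  1.259   1.749 ]
-0.105 0.146 [-5.8709  1.7089  3.2602]
-0.101 0.147 [-4.7125  1.2088  3.4062]
-0.098 0.148 [-4.8927  1.0171  4.3999]
-0.094 0.149 [-4.8659  0.8691  4.6339]
-0.09 0.15 [-4.7015  0.9142  4.4489]
-0.086 0.152 [-5.1226  0.1689  4.9871]
-0.082 0.153 [-4.1304  1.1982  3.9089]
-0.078 0.154 [-3.2075  0.9924  3.6567]
-0.074 0.155 [-3.6208  0.1818  3.5145]
-0.07 0.156 [-1.8714  1.4611  2.9686]
-0.066 0.157 [-2.9245  0.8962  3.4063]
-0.062 0.158 [-3.0105  1.0648  2.9586]
-0.059 0.159 [-1.448   1.3287  3.0458]
-0.055 0.16 [-1.0193  0.7442  1.7288]
-0.051 0.161 [0.4171 0.7565 1.6506]
-0.047 0.162 [0.0181 0.6833 0.4342]
-0.043 0.163 [0.0912 1.0505 0.5177]
-0.039 0.164 [-0.3717 -0.3566  1.2273]
end t 18.36 B [-0.0387 -0.005   0.1644] F [-0.848  -1.1184  0.7169] Mz 0.03
```

View pics/cside3.png

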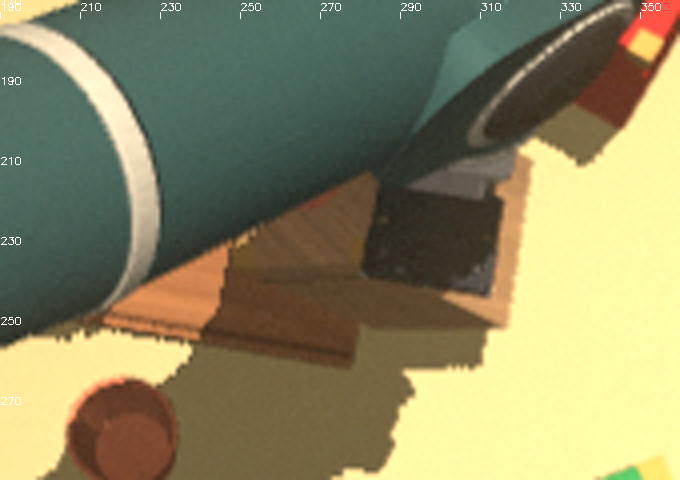

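View pics/top3.png

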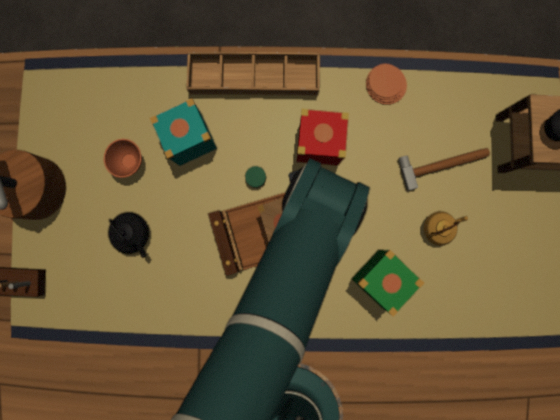

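The box seems to be lying on the board: its foot end is near side (315,250) and the lid seam near (247,235). I back off behind it and look for its pose.

```bash
python3 - <<'E'
from h import *
robot.move_linear(W(-.02,-.005,.25),.12)
robot.move_linear(W(-.16,-.005,.25),.12)
for n in("top","side"): cv2.imwrite(f"pics/{n}4.png",robot.grab_frame(n)[:,:,::-1])
s=cv2.imread("pics/side4.png")[:,:,::-1]; crop("side",s,190,170,170,120,4,"cside4")
s=cv2.imread("pics/top4.png")[:,:,::-1]; crop("top",s,200,160,170,120,4,"ctop4")
rep("x")
E
```

```text
x t 20.76 B [-0.1594 -0.0053  0.25  ] F [-0.6812  0.7691  0.3975] Mz 0.03
```

View pics/cside4.png

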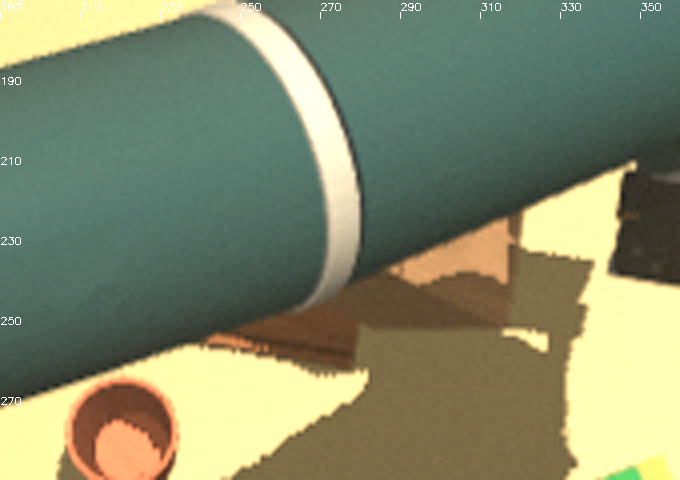

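View pics/ctop4.png

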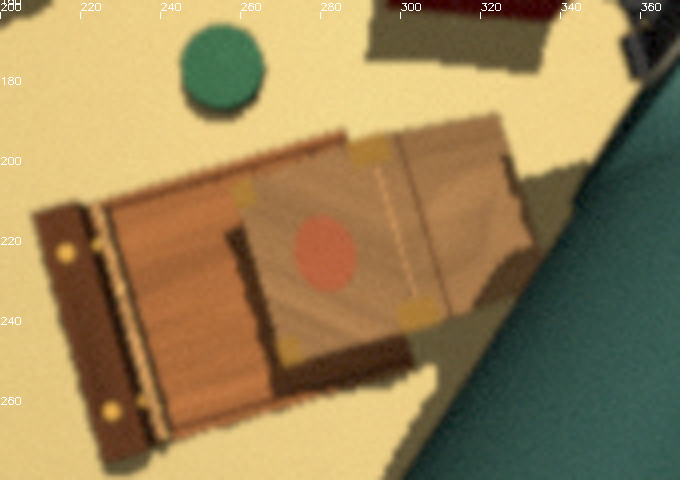

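The box is not flat. The top view still shows the lid disc (281,223), foreshortened, with the seam at about (305,210), so the box leans at 30 to 45° on the edge. I measure the tilt with PnP before pushing again.

```bash
python3 - <<'E'
from h import *
s=cv2.imread("pics/top4.png")[:,:,::-1]; crop("top",s,245,180,95,75,8,"ctop4b")
E
```

```text
(no output)
```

View pics/ctop4b.png

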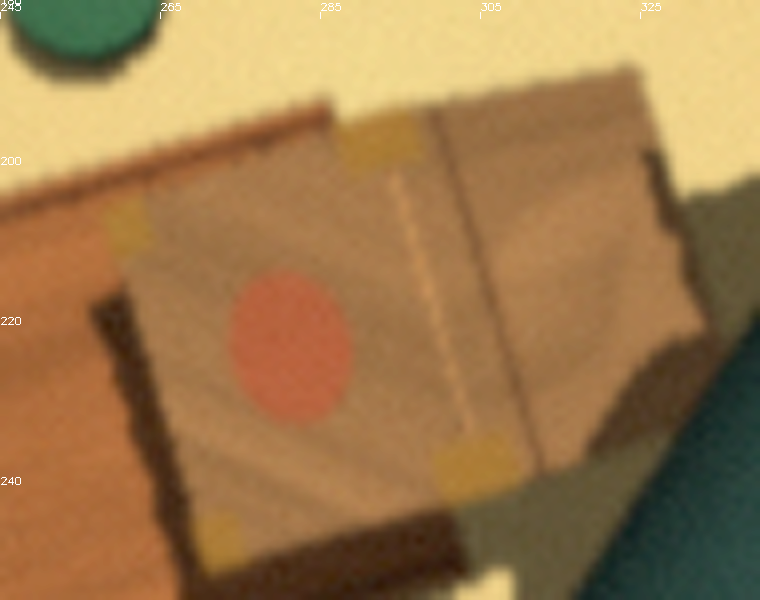

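```bash
python3 - <<'E'
from h import *
K,d,r,t=cam("top"); Rw=cv2.Rodrigues(r)[0]
px=np.array([(103,208),(205,577),(378,117),(490,492),(432,108),(542,468),(637,70)],float)
px=np.array([245,180])+(px+.5)/8-.5
# box frame: x towards block (+), y toward image-bottom (uy), z up
a,b=.0525,.055
obj=np.array([(a,-b,.14),(a,b,.14),(-a,-b,.14),(-a,b,.14),(-a,-b,.113),(-a,b,.113),(-a,-b,0)])
ok,rv,tv=cv2.solvePnP(obj,px,K,d,flags=cv2.SOLVEPNP_SQPNP)
ok,rv,tv=cv2.solvePnP(obj,px,K,d,rv,tv,True)
pp=cv2.projectPoints(obj,rv,tv,K,d)[0].reshape(-1,2); print((pp-px))
Rb=Rw.T@cv2.Rodrigues(rv)[0]; o=Rw.T@(tv.ravel()-t)
print("origin B",B(o),"tilt",np.degrees(np.arccos(Rb[2,2])),"z in board",Rb[:2,2]@ux,Rb[:2,2]@uy)
for q in obj: print(q,B(Rb@q+o))
for q in [(a,b,0),(a,-b,0),(-a,b,0)]: print(q,B(Rb@np.array(q)+o))
E
```

```text
[[-0.0059  0.5978]
 [ 0.2494 -0.7123]
 [ 0.0184 -0.4133]
 [-0.0317  0.0069]
 [-0.0183 -0.4274]
 [-0.0498  0.9462]
 [-0.165   0.004 ]]
origin B [-0.0502 -0.0037  0.0215] tilt 37.23031188517736 z in board 0.6050170554414059 -0.002020180997285361
[ 0.0525 -0.055   0.14  ] [ 0.0765 -0.0587  0.1009]
[0.0525 0.055  0.14  ] [0.0761 0.0513 0.1014]
[-0.0525 -0.055   0.14  ] [-0.0071 -0.0593  0.1644]
[-0.0525  0.055   0.14  ] [-0.0075  0.0507  0.165 ]
[-0.0525 -0.055   0.113 ] [-0.0235 -0.0593  0.1429]
[-0.0525  0.055   0.113 ] [-0.0238  0.0507  0.1435]
[-0.0525 -0.055   0.    ] [-0.0918 -0.059   0.053 ]
(0.0525, 0.055, 0) [-0.0086  0.0515 -0.01  ]
(0.0525, -0.055, 0) [-0.0082 -0.0585 -0.0106]
(-0.0525, 0.055, 0) [-0.0922  0.051   0.0535]
```

The tilt is 37°. The box rests on the step corner with its weight just behind balance, so I stopped a little short. I push on further at the same height.

```bash
python3 - <<'E'
from h import *
robot.move_linear(W(-.08,-.005,.172),.12)
f0=fb()
robot.move_linear(W(-.045,-.005,.172),.05); rep("near")
x0,x1=-.045,.035
N=20
for i in range(1,N+1):
    x=x0+(x1-x0)*i/N; z=.172+.006*i/N
    robot.move_linear(W(x,-.005,z),.03)
    d=fb()-f0; print(round(x,3),d)
    if d[0]<-14: print("too hard"); break
robot.move_linear(W(.035,-.005,.25),.15)
robot.move_linear(W(-.16,-.005,.25),.15)
for n in("top","side"): cv2.imwrite(f"pics/{n}5.png",robot.grab_frame(n)[:,:,::-1])
s=cv2.imread("pics/top5.png")[:,:,::-1]; crop("top",s,200,160,170,120,4,"ctop5")
rep("x")
E
```

```text
near t 22.69 B [-0.0452 -0.005   0.1721] F [-0.21   -0.6061 -0.3474] Mz -0.06
-0.041 [-0.1514  0.3767 -0.2052]
-0.037 [-0.1955  0.0666 -0.5539]
-0.033 [ 0.1376 -0.864   0.1441]
-0.029 [ 0.7866 -0.336   0.0107]
-0.025 [-0.1419 -0.6977  0.9538]
-0.021 [ 0.7152 -0.33    0.3875]
-0.017 [ 0.2388  0.3742 -0.2807]
-0.013 [-0.252  -0.001  -1.1713]
-0.009 [1.1804 0.7367 0.5864]
-0.005 [-0.5604  0.4052  0.2136]
-0.001 [0.4092 0.6942 0.3134]
0.003 [-0.6653  0.1035  0.1692]
0.007 [-0.789   0.5626  0.5777]
0.011 [ 0.1363 -0.5103 -0.1598]
0.015 [ 0.7407  0.1706 -0.7408]
0.019 [-0.6535 -0.3441  1.2481]
0.023 [ 0.0941 -0.2701  0.4165]
0.027 [-0.1292 -0.4839  0.2747]
0.031 [-0.3545  0.2793  0.7757]
0.035 [-0.088   0.0795 -0.2407]
x t 30.54 B [-0.1593 -0.0053  0.25  ] F [ 0.2754 -0.6042  0.5143] Mz 0.01
```

View pics/ctop5.png

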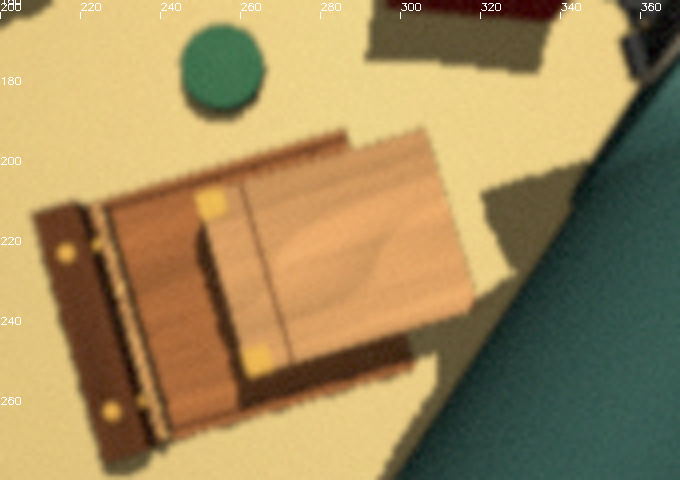

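The box is now lying flat: only its plain side and the seam (264,230) show, with the lid edge towards the block and no disc visible. It had already gone over before this push touched it. Measuring its pose on the board.

```bash
python3 - <<'E'
from h import *
c=[(194,190),(424,127),(475,305),(247,378)]
q=[B(onz("top",(200+(x+.5)/4-.5,160+(y+.5)/4-.5),.117)) for x,y in c]; q=np.array(q); print(q)
d=(q[0]-q[1]+q[3]-q[2])/2; e=(q[3]-q[0]+q[2]-q[1])/2; print("size",np.linalg.norm(d),np.linalg.norm(e),"yaw",np.arctan2(d[1],d[0]),np.arctan2(-e[0],e[1]),"ctr",q.mean(0))
E
```

```text
[[ 0.0975 -0.0614  0.117 ]
 [-0.0416 -0.0595  0.117 ]
 [-0.041   0.0483  0.117 ]
 [ 0.0979  0.0522  0.117 ]]
size 0.13894591742628484 0.1106670688746013 yaw 0.007173597401450281 -0.004774208861794288 ctr [ 0.0282 -0.0051  0.117 ]
```

Yaw is about 0, foot at x -0.041, y -0.005. Now I slide it home and press by feel.

```bash
python3 - <<'E'
from h import *
def av(n=5):
    v=[]
    for _ in range(n): robot.pause(.02); v.append(fb()[0])
    return np.mean(v)
robot.move_linear(W(-.09,-.005,.25),.15)
robot.move_linear(W(-.09,-.005,.064),.12)
robot.pause(.2); f0=av(10); rep("down")
robot.move_linear(W(-.054,-.005,.064),.04)
x=-.054; fr=[]; log=[]
while x<.024:
    st=.0025 if x<-.002 else .0006
    x+=st
    robot.move_linear(W(x,-.005,.064),.02)
    d=-(av(3)-f0); log.append((round(x,4),round(d,2)))
    if -.04<x<-.002: fr.append(d)
    f=np.mean(fr) if fr else 2
    if d>f+2.2: d=-(av(6)-f0); log.append((round(x,4),'avg',round(d,2)))
    if d>f+7.2: break
    if robot.get_state()['time']>55: print("time"); break
print(log); print("friction",f)
for _ in range(4): print("hold",-(av(12)-f0))
rep("end")
E
```

```text
down t 33.23 B [-0.09   -0.005   0.0641] F [-0.0015  0.2444 -0.2056] Mz 0.01
[(-0.0515, np.float64(0.54)), (-0.049, np.float64(1.03)), (-0.0465, np.float64(0.74)), (-0.044, np.float64(0.12)), (-0.0415, np.float64(0.61)), (-0.039, np.float64(0.41)), (-0.0365, np.float64(0.57)), (-0.034, np.float64(0.39)), (-0.0315, np.float64(0.19)), (-0.029, np.float64(0.62)), (-0.0265, np.float64(0.55)), (-0.024, np.float64(0.81)), (-0.0215, np.float64(0.67)), (-0.019, np.float64(1.0)), (-0.0165, np.float64(0.1)), (-0.014, np.float64(-0.3)), (-0.0115, np.float64(-0.17)), (-0.009, np.float64(0.71)), (-0.0065, np.float64(0.52)), (-0.004, np.float64(0.07)), (-0.0015, np.float64(0.05)), (-0.0009, np.float64(1.59)), (-0.0003, np.float64(2.82)), (-0.0003, 'avg', np.float64(2.51)), (0.0003, np.float64(2.22)), (0.0009, np.float64(2.67)), (0.0009, 'avg', np.float64(2.05)), (0.0015, np.float64(2.23)), (0.0021, np.float64(2.01)), (0.0027, np.float64(2.48)), (0.0033, np.float64(2.75)), (0.0033, 'avg', np.float64(2.5)), (0.0039, np.float64(2.54)), (0.0045, np.float64(2.19)), (0.0051, np.float64(2.37)), (0.0057, np.float64(2.59)), (0.0063, np.float64(2.09)), (0.0069, np.float64(2.47)), (0.0075, np.float64(3.07)), (0.0075, 'avg', np.float64(2.53)), (0.0081, np.float64(4.92)), (0.0081, 'avg', np.float64(5.01)), (0.0087, np.float64(8.83)), (0.0087, 'avg', np.float64(8.31))]
friction 0.4092629683287219
hold 8.224241782208539
hold 8.597168900077826
hold 8.292177409486628
hold 8.30602855109296
end t 47.6 B [ 0.0079 -0.0051  0.0641] F [-8.5259 -1.2448 -0.9109] Mz 0.32
```

The plate was met at TCP x 0.0078. True sliding friction is about 2.4 N, so the plate sees roughly 6 N. I add a little for about 8 N, hold a second, and let go.

```bash
python3 - <<'E'
from h import *
robot.move_linear(W(.00905,-.005,.064),.01)
v=[]
for _ in range(50): robot.pause(.02); v.append(fb()[0])
print("hold tool",np.mean(v),np.min(v))
robot.move_linear(W(-.03,-.005,.064),.04); rep("off")
robot.move_linear(W(-.10,-.005,.064),.15)
robot.move_linear(W(-.10,-.005,.26),.15)
robot.move_linear(W(-.22,.02,.26),.15)
im=robot.grab_frame("top"); cv2.imwrite("pics/top6.png",im[:,:,::-1]); crop("top",im,200,160,170,120,4,"ctop6"); rep("x")
E
```

```text
hold tool -10.33303697579547 -11.461455793932881
off t 49.81 B [-0.0297 -0.005   0.064 ] F [0.0143 0.5104 0.4274] Mz 0.0
x t 52.9 B [-0.2191  0.0195  0.2599] F [-0.0454  0.0484  0.8178] Mz 0.09
```

View pics/ctop6.png

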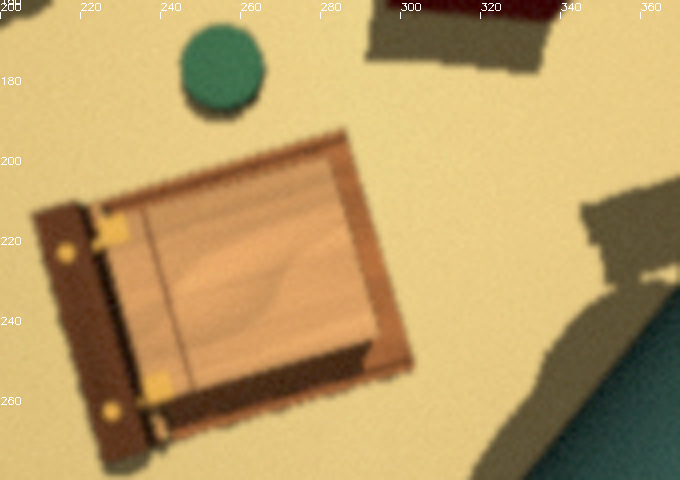

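```bash
python3 - <<'E'
from h import *
c=[(93,217),(331,157),(378,336),(145,406)]
q=np.array([B(onz("top",(200+(x+.5)/4-.5,160+(y+.5)/4-.5),.117)) for x,y in c]); print(q)
d=(q[0]-q[1]+q[3]-q[2])/2; e=(q[3]-q[0]+q[2]-q[1])/2; print("size",np.linalg.norm(d),np.linalg.norm(e),"yaw",np.arctan2(d[1],d[0]),np.arctan2(-e[0],e[1]),"ctr",q.mean(0))
print(B(onz("top",(255,177),.03)))
a=cv2.imread("pics/top0.png").astype(int); b=cv2.imread("pics/top6.png").astype(int)
for n,(x,y,w,h) in dict(tin=(240,165,30,25),cup=(248,282,32,32),iron=(105,208,50,55),brass=(425,208,45,38),pot=(102,138,45,45),mallet=(395,145,100,48)).items():
    g=np.abs(a-b)[y:y+h,x:x+w].max(2); print(n,(g>40).sum())
robot.sign_off()
E
```

```text
[[ 0.1585 -0.0626  0.117 ]
 [ 0.0154 -0.0577  0.117 ]
 [ 0.0181  0.0498  0.117 ]
 [ 0.1593  0.0515  0.117 ]]
size 0.1421797056428492 0.11084542268801567 yaw -0.011525468007554517 -0.01599052083682881 ctr [ 0.0879 -0.0048  0.117 ]
[ 0.0644 -0.1364  0.03  ]
tin 0
cup 0
iron 0
brass 1504
pot 0
mallet 4007
the job is handed in; nothing more can be done
```

View pics/top6.png

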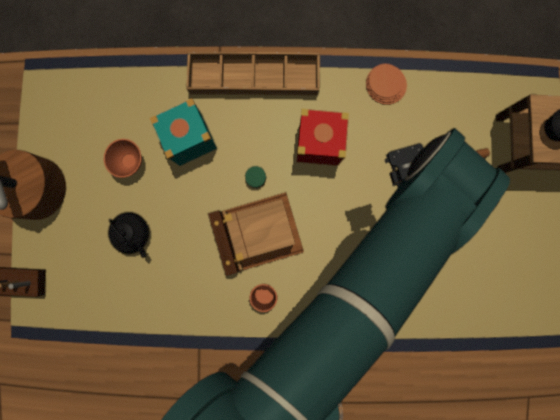

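I handed the job in at about 53 s, with the box lying flat on the board and its lid against the cork plate. No verdict is reported.

**What I did**
- **Slide to the edge:** I slid the box to the board's edge with two fingers, and it pressed there with about 6 N on the tool.
- **Tip:** I pushed it over from high up with at most about 6 N across and 5 N upward.
- **Slide home:** I slid it along the board until the force rose at the plate.
- **Press:** I pressed with about 10.3 N on the tool for a second, or about 8 N on the plate after roughly 2.4 N of board friction, then backed off. My highest tool reading was about 11.5 N, against the 20 N limit.

**Last camera check, from the top view only**
- **Squareness:** within about 0.016 rad of the board.
- **Sideways:** about 5 mm off centre.
- **Lid:** about 159 mm from the near edge, roughly 6 mm short of the plate's rearmost place.
- **Contact:** nothing touching the box.

**What disagreed or could not be checked**
- A picture taken after the first high push showed the box leaning at about 37°. The second push met no force, so the box had gone the rest of the way over by itself before the fingers reached it.
- The first friction figure, averaged over the coarse steps (0.4 N), was too low. I corrected it from the fine steps before the final press.
- The tin, cup, iron kettle and pot showed no change in the pictures.
- The arm hid the brass kettle and mallet in the last picture, so I could not confirm those two. The fingers stayed at least 0.26 m up there.

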